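# Gauge the depth of a cage-leg socket with a rod and sliding marker

### The arm

A 7-joint arm with a two-finger parallel gripper is mounted at the origin on the work surface. World frame = base frame: x ahead of the robot, y to its left, z up, the work surface at z = 0. Lengths are in m, angles in rad, forces in N, time in s.
With the tool pointing down it reaches from about 0.425 to 0.875 m from the base axis. Payload 4.7 kg.
Tool frame: the origin (TCP) lies on the centre line of the jaws, within the pads' length; the fingertips stand 14 mm ahead of it and the grasp point (between the pads) lies 5 mm behind it; z points along the fingers, x is the direction in which the jaws open and shut, and the axes are right-handed (so a half turn about z gives the same grasp; the last joint's range is limited). The gripper opens to 87 mm and grips with 3 to 60 N. Pads are 19 mm wide; open, the fingers measure 117 mm over their backs; the gripper's body (75 mm by 190 mm) begins 51 mm behind the grasp point.
Start: joints at [-1.283, 0.321, -0.07, 1.45, 0.023, 1.371, -0.057], TCP at [0.176, 0.626, 0.237] pointing down, gripper open.
Joint ranges: [-2.86, 2.86], [-0.3, 2.09], [-1.38, 1.24], [0.06, 2.45], [-1.56, 4.7], [0.09, 2.05], [-2.69, 2.69]. Speed limits (rad/s): [2.57, 2.57, 3.14, 3.14, 3.14, 3.14, 3.14].

### API

Orientations are given as a rotation vector (axis times angle).
In Python, from bench import ctrl gives the robot as it stands.
- The arm moves only by the tool drive_tool, never from a script. Its argument "rows" is a list that holds one entry, the list of rows, each a list of 5 numbers: the shift along the tool's x, y, z scaled (see below), then the turn about the tool's z scaled (see below), then the closure in counts, from 0 (fully open) to 255 (shut). In form: [[[dx, dy, dz, spin, jaw], ...]]. A call has 1 to 20 rows; each row is the pose to reach, as a shift and turn from the pose commanded when the call began, along the tool's axes at that moment, turning the shorter way round; what a row does not reach only later rows make up. The controller multiplies each number of a shift by 300 mm and each number of a turn by pi rad. A row lasts 1/8 s, in which the tool goes at most 62.5 mm and 10.7 degrees, less where a joint would pass 70% of its speed; a pose out of reach is approached as far as the arm can. A call with a number of a shift or a turn outside -1 to 1 is refused whole. A call with a gripper value outside its range is refused whole. The fingers move at their own pace and stop on an object; "grip_force" is the grip in N (left out, the last holds). Time passes only in rows, so rows that repeat a pose let the fingers close. It gives the time, the measured TCP pose, the force and the opening at its end, in the units of the state.
- ctrl.get_state(): the state, without advancing time (a new reading comes with each control period).
- ctrl.get_image(name): name is "side" or "top" or "wrist"; returns a dict with "img" (384x512x3 uint8, blue, green, red), "camera_matrix" (3x3 intrinsics, pixels), "k1" (the pictures are not rectified: a ray, as slopes to the right and down, at radius r is drawn at 1 + k1 r^2 times it, then the intrinsics apply), "R" (3x3) and "t" (3): a world point X has camera coordinates R X + t. Camera axes: x right, y down, z forward; pixel columns grow to the right and rows downward; lengths in m; the calibration is good to about 2 mm. A picture is of the moment at which its call begins. There is no depth.
- ctrl.close_job(): hands the job in, once; it reports no verdict.
The state is a dict: "time": time; "joint_positions": joint angles; "qd": joint speeds; "joint_torque": joint torques, N m; "position": TCP position; "tool_rot": TCP orientation; "ft_force": force on the tool from outside, world axes, zero at the start; "torque": the same for the moment, N m; "grip_width": opening from 0.0 (shut) to 1.0 (fully open).
Only numpy, scipy, OpenCV 4.12 (cv2) and the standard library are available. Lean on these libraries where they do the work, as an engineer would, in place of code of your own. Each camera call takes 0.05 s, during which the arm holds its last target.

### The job

Find out how deep the cage-leg socket is, so that a new leg can be cut to length: first flip the hinged stop flag fully down over the mouth of the socket, then take the steel depth rod with the sliding marker out of the wooden stand and lower it gently through the hole of the flag, feeling for the bottom without ramming it, and let go only when it stands there: it must not drop. Then slide the marker down the rod until it sits against the flag, and leave the rod standing there. Do not knock over the two medicine bottles.

Things in the scene. Friction and masses are not known exactly. Their poses are not given: they have to be found in the camera images.
- datum (a point): On the axis of the vertical bore, 125 mm above the table, in the plane of the flag's upper face when the flag is fully down. z up, x from the hinge across the mouth towards the flag's free end, y along the hinge. The bore is 19 mm wide and blind; its floor lies 80 to 112 mm below this point, differently each time and not readable: it has to be felt.
- socket: The cage-leg socket, fixed: a grey square column, 56 x 56 mm, 119 mm tall, centred on a dark steel foot plate 125 x 100 x 12 mm. Origin under its centre at table height; axes as those of datum.
- flag (a joint): Angle of the flag, rad: 0 = lying fully down on the column (end stop), 2.0 = fully open; starts at 1.6 to 1.95, leaning back past upright. Stiff hinge (about 0.06 N m): it stays where it is left and must be pressed fully down. The hinge axis runs along y of datum, 36 mm to -x of it and 3 mm below it; opening lifts the free end up and over towards -x.
- flag_tab (a point): On the stop flag, a steel plate reaching 86 mm from the hinge axis, 40 mm wide, 6 mm thick: point on its upper face at the middle of the free end's tab, 74 mm from the hinge axis. When down, a 22 x 22 mm square hole lies over the bore and the tab overhangs the column and can be pressed from above.
- rod_center (a point): Centre of the depth rod: round, steel, 14 mm diameter, 158 mm long, about 0.3 kg, z up along it; foot 79 mm below, top 79 mm above. Stands upright and loose in a 35 mm deep hole of a fixed wooden stand (70 x 160 x 50 mm), foot 15 mm above the table. The other rod there, 80 mm away, is a plain spare, 105 mm long, without marker (not needed).
- marker_under (a point): Centre of the underside of the marker, a black plastic collar round the depth rod, 36 mm diameter, 10 mm thick. It starts 118 to 121 mm above the rod's foot, so 27 to 30 mm of bare rod remain above it to grip. It slides along the rod against about 0.8 N of friction, stays where it is left, and can be pushed down from above.
- foot: The foot of the depth rod; the origin is the centre of its bottom face, z points up along the rod.
- vial0_center (a point): Centre of a small amber medicine bottle, 28 mm diameter, 55 mm tall, standing upright on the table between the socket and the stand.
- vial1_center (a point): Centre of a second bottle like it, also between the socket and the stand.
Things that resemble listed ones, but are neither listed nor needed, are in the scene too. Leave any pink, purple or yellow look-alike of the socket alone.

How it is judged:
On the way, in this order (a step that is already met when the one before it is completed fails the run):
1. the stop flag is fully down over the mouth (within 0.06 rad) (value of joint flag below 0.06 rad), for 0.2 s.
2. the rod's foot stands on the floor of the bore (value of joint flag below 0.06 rad and z of foot in the frame of datum below -0.075 m and horizontal distance between foot and datum below 0.01 m and contact force between foot and anything else above 0.5 N), for 0.2 s.
At the end, for the whole second after the job is handed in: The flag is fully down (within 0.06 rad), the depth rod stands free in the bore, its foot resting on the floor and at rest, leaning less than 0.15 rad, and the marker's underside is within 3 mm of the flag's upper face (all of step 2 and angle between foot's own z axis and vertical below 0.15 rad and linear speed of foot below 0.02 m/s and z of marker_under in the frame of datum between -0.003 and 0.003 m); the robot touches nothing.
It fails at once if the rod is dropped onto the floor of the socket (foot faster than 0.2 m/s in the depth where the floor can lie) (horizontal distance between foot and datum below 0.012 m and z of foot in the frame of datum below -0.075 m and linear speed of foot above 0.2 m/s).
It fails at once if the rod's foot is rammed (more than 30 N) (contact force between foot and anything else above 30 N).
It fails at once if a medicine bottle is knocked over (tilted more than 0.5 rad) (angle between any of vial0_center, vial1_center's own z axis and vertical above 0.5 rad).
It also fails if it takes over 62 s, if anything falls off the work surface, if the arm or the gripper's body presses on something with over 40 N, if the wrist force passes 120 N, or if a joint passes its speed limit or range.

## Working session

There is one attempt and no reset: what is moved stays moved. The work goes in short steps, Python scripts to look and compute and a tool call to move; the robot and the scene stay as the last step left them, time stands still between calls to the robot, and variables do not carry over. Pictures are saved under pics/ and viewed, and the job is handed in when it is done.

Besides the shell and the picture viewer there is one more tool, called after "Request:" as name(argument=value, ...) on one line, values as JSON. drive_tool: Moves the arm, as the interface text tells. Its arguments: {"type":"object","properties":{"rows":{"type":"array"},"grip_force":{"type":"number"}},"required":["rows"]}

```bash
mkdir -p pics; ls
cat > h.py <<'E'
import numpy as np, cv2, json
from scipy.spatial.transform import Rotation as Ro
from bench import ctrl
def snap(n,f):
    d=ctrl.get_image(n); cv2.imwrite('pics/%s.png'%f,d['img'])
    np.savez('pics/%s.npz'%f,**{k:np.array(d[k]) for k in('img','camera_matrix','k1','R','t')}); return d
def load(f): return dict(np.load('pics/%s.npz'%f))
def ray(d,u,v):
    K=d['camera_matrix'];k=float(d['k1']);x=(u-K[0,2])/K[0,0];y=(v-K[1,2])/K[1,1]
    q=cv2.undistortPoints(np.array([[[u,v]]],float),K,np.array([k,0,0,0,0.]))[0,0]
    R=d['R'];o=-R.T@d['t'];w=R.T@np.array([q[0],q[1],1]);return o,w/np.linalg.norm(w)
def atz(d,u,v,z):
    o,w=ray(d,u,v);return o+w*(z-o[2])/w[2]
def tri(*obs):
    A=np.zeros((3,3));b=np.zeros(3)
    for d,u,v in obs:
        o,w=ray(d,u,v);P=np.eye(3)-np.outer(w,w);A+=P;b+=P@o
    X=np.linalg.solve(A,b);e=[np.linalg.norm((np.eye(3)-np.outer(ray(d,u,v)[1],ray(d,u,v)[1]))@(X-ray(d,u,v)[0])) for d,u,v in obs]
    return X,np.array(e)
def proj(d,X):
    X=np.atleast_2d(X).astype(float)
    return cv2.projectPoints(X,cv2.Rodrigues(d['R'])[0],d['t'],d['camera_matrix'],np.array([float(d['k1']),0,0,0,0.]))[0][:,0]
def crop(f,u0,v0,u1,v1,s,g):
    i=cv2.imread('pics/%s.png'%f)[v0:v1,u0:u1];cv2.imwrite('pics/%s.png'%g,cv2.resize(i,None,fx=s,fy=s,interpolation=cv2.INTER_CUBIC))
def shift(target,spin=0):
    s=ctrl.get_state();R=Ro.from_rotvec(s['tool_rot']).as_matrix()
    return R.T@(np.array(target)-np.array(s['position']))/0.3
E
python3 - <<'E'
from h import *
for n in('side','top','wrist'):
    d=snap(n,n+'0');print(n,d['camera_matrix'].round(1).tolist(),d['k1'],(-np.array(d['R']).T@d['t']).round(3))
s=ctrl.get_state();print(s);print(Ro.from_rotvec(s['tool_rot']).as_matrix().round(3))
E
```

```text
pics
side [[353.8, 0.0, 255.3], [0.0, 353.8, 189.9], [0.0, 0.0, 1.0]] 0.03297745261315488 [ 0.372 -0.558  0.749]
top [[493.6, 0.0, 250.3], [0.0, 493.6, 192.1], [0.0, 0.0, 1.0]] -0.1807143397688257 [0.157 0.049 1.455]
wrist [[323.2, 0.0, 254.1], [0.0, 323.2, 196.5], [0.0, 0.0, 1.0]] -0.054156751214731985 [0.109 0.645 0.384]
{'time': 0.15, 'joint_positions': array([-1.28289358,  0.32161691, -0.07013693,  1.45138629,  0.02263742,
        1.37082603, -0.05690629]), 'qd': array([ 0.00089813, -0.0021299 , -0.00083361, -0.00173766, -0.00127659,
       -0.00063171,  0.00019802]), 'joint_torque': array([-8.16637585e-04, -4.91794968e+01, -4.05162368e-01, -3.12880719e+01,
       -6.40405202e-02,  4.03282663e-02,  8.82131189e-05]), 'position': array([0.17567259, 0.62539169, 0.2357407 ]), 'tool_rot': array([ 2.50299044e+00,  1.89700171e+00, -1.70609792e-03]), 'ft_force': array([ 0.15314254, -0.18599492,  1.18392601]), 'torque': array([ 0.00940457, -0.0356839 ,  0.02853632]), 'grip_width': 0.9993107641225529}
[[ 0.27   0.963 -0.   ]
 [ 0.963 -0.27  -0.001]
 [-0.001  0.    -1.   ]]
```

View pics/side0.png

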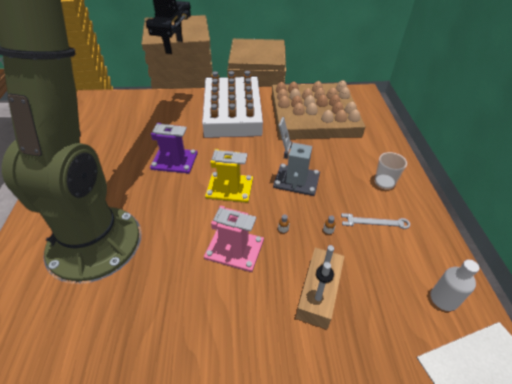

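View pics/top0.png

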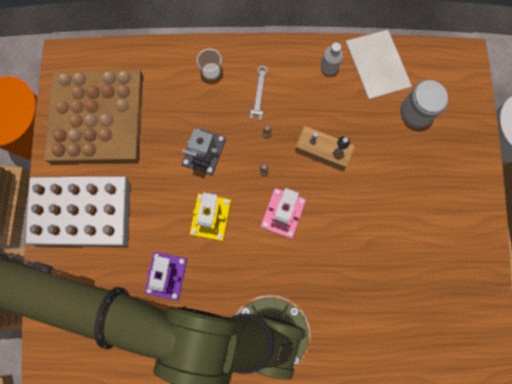

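View pics/wrist0.png

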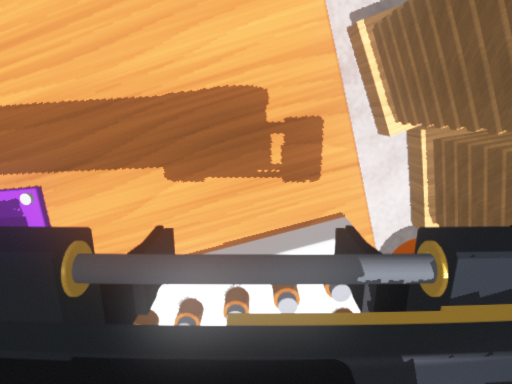

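The grey socket with the raised flag is at side (297,168) and top (203,150). The pink, yellow and purple ones are look-alikes. The stand is at side (322,285) and top (325,147), and the bottles are at side (283,224) and (329,226). I'll enlarge these to confirm.

Run:
```python
from h import *
crop('side0',260,110,340,200,7,'s_a');crop('side0',260,200,360,330,5,'s_b')
crop('top0',170,110,240,185,8,'t_a');crop('top0',250,110,365,185,7,'t_b')
```

```text
(no output)
```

View pics/s_a.png

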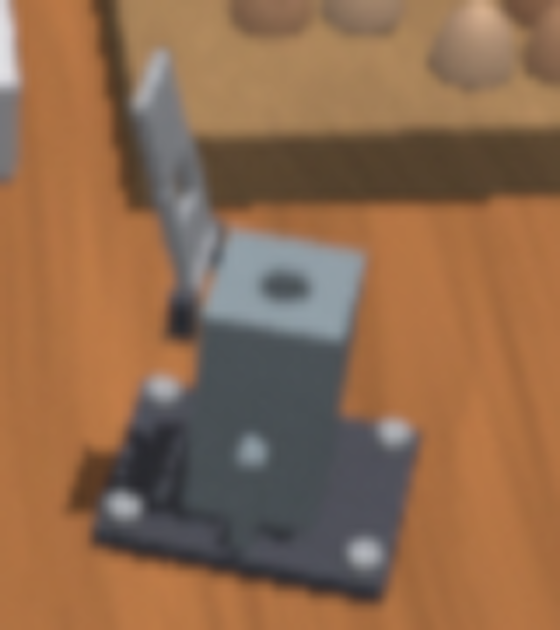

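View pics/s_b.png

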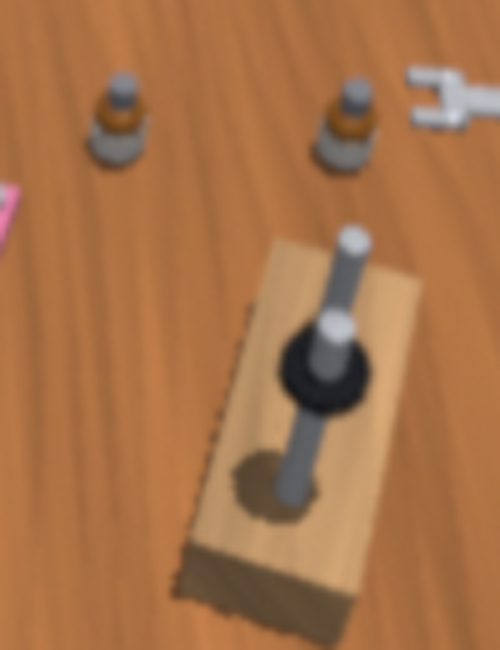

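View pics/t_a.png

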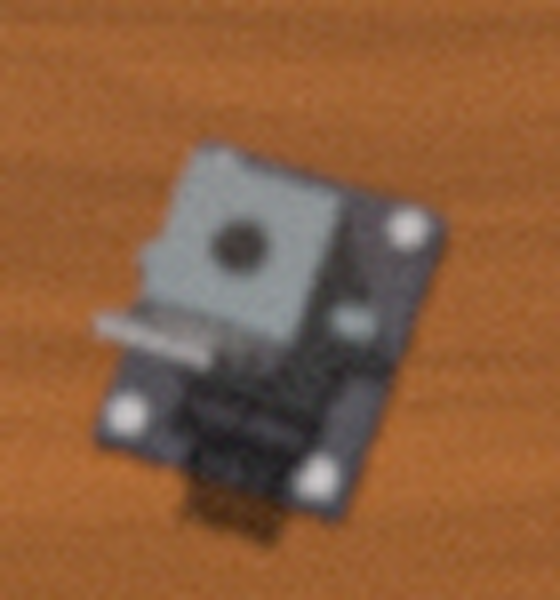

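View pics/t_b.png

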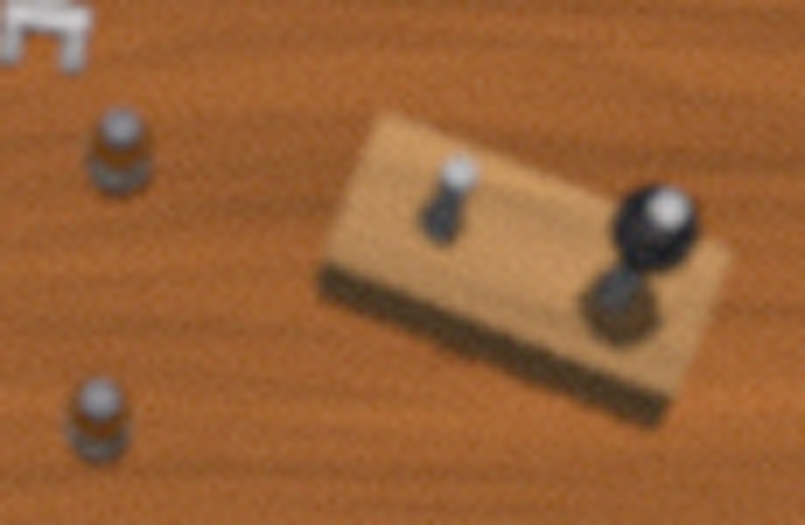

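Run:
```python
from h import *
S=load('side0');T=load('top0')
def c(f,u0,v0,s,x,y): return f,u0+(x+.5)/s-.5,v0+(y+.5)/s-.5
sa=lambda x,y:c(S,260,110,7,x,y);sb=lambda x,y:c(S,260,200,5,x,y);ta=lambda x,y:c(T,170,110,8,x,y);tb=lambda x,y:c(T,250,110,7,x,y)
for n,a,b,z in [('bore',sa(285,286),ta(241,246),.119),('rodtop',sb(337,328),tb(670,210),.173),('spare',sb(354,241),tb(459,172),.12),('vialR',sb(356,92),tb(121,124),.053),('vialL',sb(124,86),tb(100,397),.053)]:
    print(n,tri(a,b)[0].round(4),tri(a,b)[1].round(4),atz(*a,z).round(4),atz(*b,z).round(4))
for z,l in((.119,[sa(228,232),sa(366,252),sa(345,340),sa(203,318)]),(.012,[sa(420,430),sa(380,590),sa(95,533)])):
    print('side',z,[atz(*p,z).round(4).tolist() for p in l])
print('bolts top',[atz(*ta(*p),.014).round(4).tolist() for p in((127,414),(318,474),(409,228))])
print('bolts side',[atz(*sa(*p),.014).round(4).tolist() for p in((163,388),(395,432),(366,552),(125,505))])
print('stand top',[atz(*tb(*p),.05).round(4).tolist() for p in((383,115),(322,262),(732,252),(667,400))])
print('stand side',[atz(*sb(*p),.05).round(4).tolist() for p in((277,240),(422,280),(190,543),(355,596))])
print('flag side/top tips')
print(tri(sa(165,52),ta(100,325)),tri(sa(140,105),ta(212,360)))
```

```text
bore [0.5473 0.1967 0.1159] [0.0002 0.0002] [0.5463 0.193  0.119 ] [0.5466 0.1964 0.119 ]
rodtop [ 0.533  -0.2046  0.1694] [0. 0.] [ 0.532  -0.2068  0.173 ] [ 0.5319 -0.2039  0.173 ]
spare [ 0.5641 -0.1297  0.1157] [0.0003 0.0003] [ 0.5625 -0.1326  0.12  ] [ 0.5631 -0.1291  0.12  ]
vialR [0.6046 0.0048 0.0502] [0.0011 0.0011] [0.6026 0.0023 0.053 ] [0.6048 0.0049 0.053 ]
vialL [0.4862 0.0148 0.0503] [0.0005 0.0005] [0.4853 0.0124 0.053 ] [0.4861 0.0149 0.053 ]
side 0.119 [[0.5282, 0.228, 0.119], [0.5819, 0.2123, 0.119], [0.5647, 0.1595, 0.119], [0.5114, 0.1753, 0.119]]
side 0.012 [[0.6203, 0.2203, 0.012], [0.5862, 0.1261, 0.012], [0.4728, 0.1649, 0.012]]
bolts top [[0.5118, 0.2499, 0.014], [0.4882, 0.1774, 0.014], [0.5838, 0.1441, 0.014]]
bolts side [[0.511, 0.2511, 0.014], [0.6085, 0.2175, 0.014], [0.5836, 0.146, 0.014], [0.4867, 0.1788, 0.014]]
stand top [[0.6097, -0.1068, 0.05], [0.5449, -0.0792, 0.05], [0.5494, -0.254, 0.05], [0.485, -0.2233, 0.05]]
stand side [[0.5473, -0.0829, 0.05], [0.6107, -0.1085, 0.05], [0.4845, -0.23, 0.05], [0.548, -0.2558, 0.05]]
flag side/top tips
(array([0.49669644, 0.23334177, 0.20259613]), array([0.0010287, 0.0010287])) (array([0.48328623, 0.19566871, 0.20575829]), array([0.00063673, 0.00063673]))
```

```bash
cat >> h.py <<'E'
D=np.array([0.547,0.1955]); A=np.radians(-19.0)
def dw(x,y,z):  # datum-frame x,y, world z
    return np.array([D[0]+x*np.cos(A)-y*np.sin(A),D[1]+x*np.sin(A)+y*np.cos(A),z])
def st():
    s=ctrl.get_state();R=Ro.from_rotvec(s['tool_rot']).as_matrix();p=s['position']
    e=p[:2]-D;print('t',round(s['time'],2),'p',p.round(4),'datumxy',(np.array([[np.cos(A),np.sin(A)],[-np.sin(A),np.cos(A)]])@e).round(4),'xang',np.degrees(np.arctan2(R[1,0],R[0,0])).round(2),'tiltz',R[:,2].round(3),'F',np.round(s['ft_force'],2),'g',round(s['grip_width'],3))
E
python3 - <<'E'
from h import *
st();print(shift(dw(-.097,0,.24)).round(4))
E
```

```text
t 0.15 p [0.1757 0.6254 0.2357] datumxy [-0.4911  0.2856] xang 74.32 tiltz [-0.    -0.001 -1.   ] F [ 0.15 -0.19  1.18] g 0.999
[-1.0263  1.2563 -0.0126]
```

Request:
drive_tool(rows=[[[-0.2,0.24,0,0,255],[-0.4,0.49,0,0.009,255],[-0.6,0.73,0,0.018,255],[-0.75,0.92,0,0.018,255],[-0.75,0.92,0,0.018,255],[-0.75,0.92,0,0.018,255],[-0.75,0.92,0,0.018,255],[-0.75,0.92,0,0.018,255]]], grip_force=10)

```text
time: 1.15
position: [0.38, 0.3353, 0.2365]
tool_rot: [-2.555, -1.826, 0.0]
ft_force: [-1.3, 0.4, 0.6]
grip_width: 0.169
```

Run:
```python
from h import *
st();print(shift(dw(-.097,0,.24)).round(4), shift(dw(-.085,0,.18)).round(4));snap('side','side1');snap('wrist','wrist1')
```

```text
t 1.15 p [0.38   0.3353 0.2365] datumxy [-0.2034  0.0778] xang 71.11 tiltz [-0.001  0.001 -1.   ] F [-1.28  0.39  0.57] g 0.169
[-0.2599  0.3542 -0.0121] [-0.2601  0.3943  0.1879]
```

View pics/side1.png

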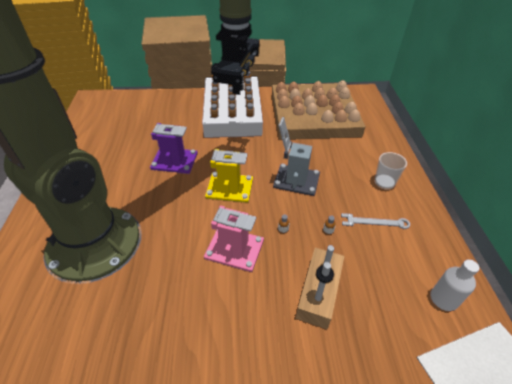

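View pics/wrist1.png

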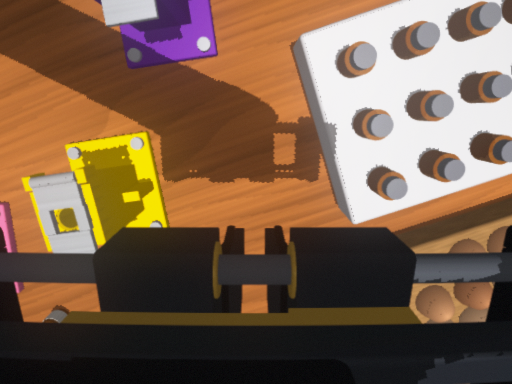

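Request:
drive_tool(rows=[[[-0.13,0.17,0,0,255],[-0.26,0.34,0,0,255],[-0.26,0.345,0,0,255],[-0.26,0.345,0.1,0,255],[-0.26,0.345,0.18,0,255],[-0.26,0.345,0.18,0,255],[-0.26,0.345,0.18,0,255]]])

```text
time: 2.12
position: [0.4532, 0.2286, 0.1834]
tool_rot: [-2.555, -1.828, -0.002]
ft_force: [0.5, -0.3, 0.8]
grip_width: 0.003
```

Run:
```python
from h import *
st();print(shift(dw(-.097,0,.18)).round(4), shift(dw(-.036,0,.2)).round(4));snap('side','side2');snap('top','top2')
crop('side2',240,80,360,200,5,'s2');crop('top2',150,90,250,190,5,'t2')
```

```text
t 2.12 p [0.4532 0.2286 0.1834] datumxy [-0.0994  0.0008] xang 71.19 tiltz [ 0.001  0.001 -1.   ] F [ 0.51 -0.26  0.81] g 0.003
[-0.0026  0.0081  0.0114] [-0.0032  0.2114 -0.0551]
```

View pics/s2.png

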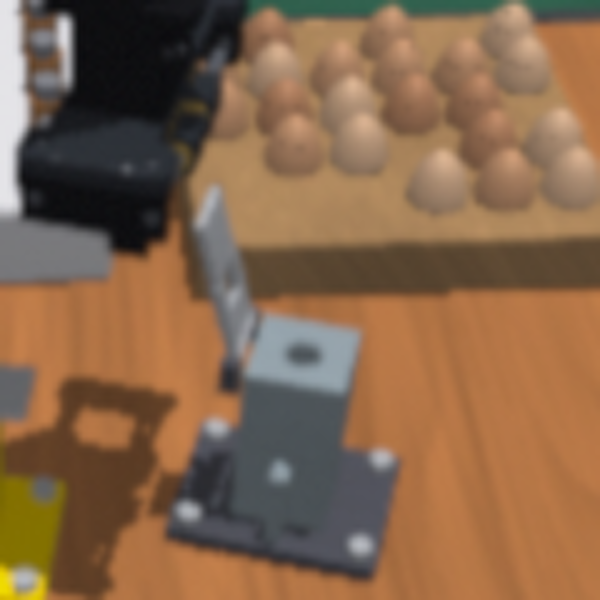

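View pics/t2.png

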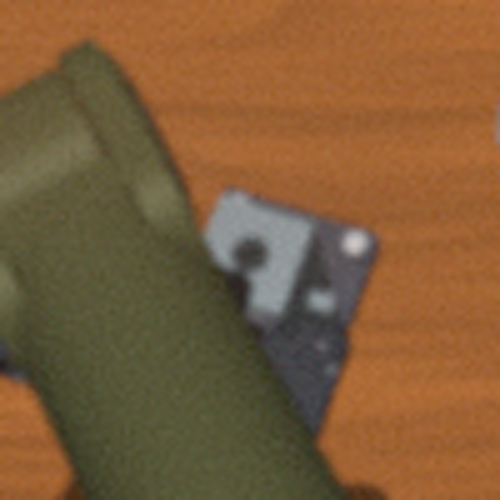

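Request:
drive_tool(rows=[[[0,0.06,0,0,255],[0,0.12,0,0,255],[0,0.17,0,0,255],[0,0.22,0,0,255],[0,0.27,0,0,255],[0,0.3,0.015,0,255],[0,0.323,0.03,0,255],[0,0.335,0.05,0,255],[0,0.347,0.073,0,255],[0,0.36,0.095,0,255],[0,0.373,0.115,0,255],[0,0.393,0.13,0,255],[0,0.41,0.137,0,255],[0,0.42,0.14,0,255]]])

```text
time: 3.98
position: [0.5729, 0.1861, 0.1405]
tool_rot: [2.557, 1.825, 0.0]
ft_force: [0.3, 0.7, 0.5]
grip_width: 0.002
```

Run:
```python
from h import *
st();snap('side','side3')
crop('side3',240,80,360,200,5,'s3')
```

```text
t 3.98 p [0.5729 0.1861 0.1405] datumxy [ 0.0276 -0.0005] xang 71.05 tiltz [ 0. -0. -1.] F [0.34 0.74 0.54] g 0.002
```

View pics/s3.png

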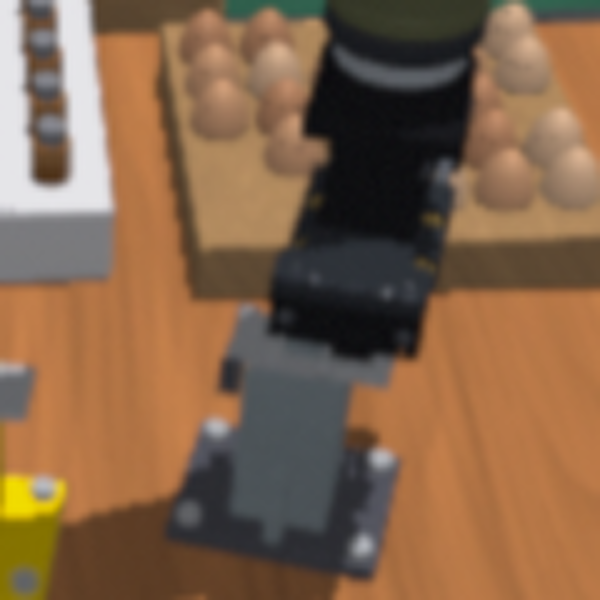

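Request:
drive_tool(rows=[[[0,0.02,0.003,0,255],[0,0.02,0.007,0,255],[0,0.02,0.01,0,255],[0,0.02,0.013,0,255]]])

```text
time: 4.53
position: [0.5793, 0.1841, 0.1391]
tool_rot: [2.556, 1.825, 0.004]
ft_force: [-3.3, -1.9, 14.4]
grip_width: 0.008
```

Pressed down with 14 N at TCP z = 139 mm, which puts the tips at the 125 mm plane. Next I'll back off and put the wrist camera over the mouth.

Request:
drive_tool(rows=[[[0,0,-0.05,0,255],[0,0,-0.2,0,200],[0,0.1,-0.35,0,100],[0,0.13,-0.35,0,60],[0,0.13,-0.35,0,60],[0,0.13,-0.35,0,60]]])

```text
time: 5.28
position: [0.6137, 0.1721, 0.24]
tool_rot: [-2.555, -1.826, 0.005]
ft_force: [-0.0, 0.8, -0.3]
grip_width: 0.492
```

Run:
```python
from h import *
st();snap('side','side4');snap('wrist','wrist4')
crop('side4',240,80,360,200,5,'s4');
d=load('wrist4')
for p in [dw(0,0,.125),dw(0,0,.119),dw(.011,.011,.125),dw(.011,-.011,.125),dw(-.011,-.011,.125),dw(-.011,.011,.125)]:print(proj(d,p).round(1))
```

```text
t 5.28 p [0.6137 0.1721 0.24  ] datumxy [ 0.0706 -0.0004] xang 71.11 tiltz [-0.003 -0.001 -1.   ] F [-0.    0.77 -0.25] g 0.492
[[253.5 109.6]]
[[253.5 109.7]]
[[267.2 123.8]]
[[239.7 123.7]]
[[239.5  95.2]]
[[267.5  95.2]]
```

View pics/s4.png

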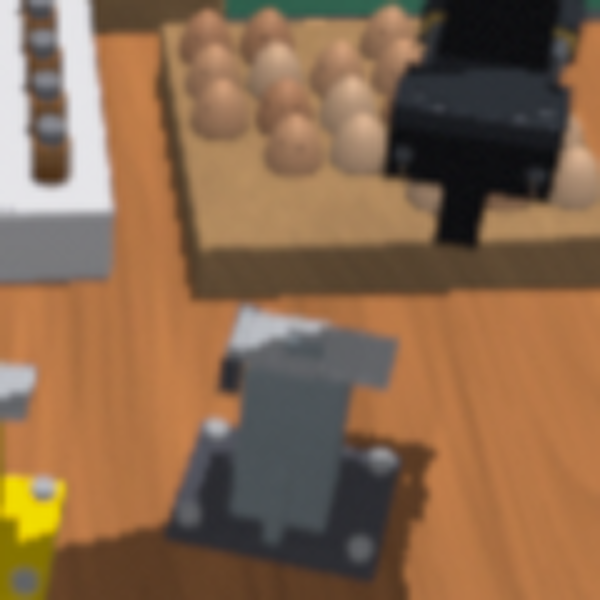

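View pics/wrist4.png

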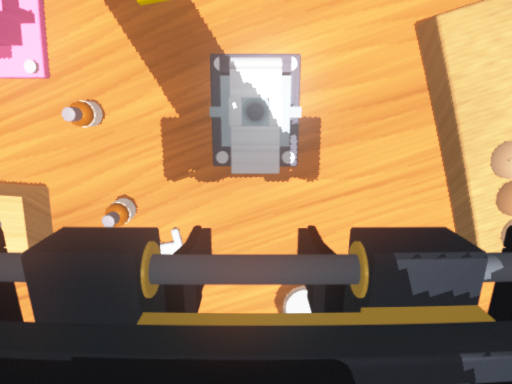

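Run:
```python
from h import *
crop('wrist4',205,50,310,180,5,'w4');crop('wrist4',235,90,275,130,14,'w4b')
```

```text
(no output)
```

View pics/w4.png

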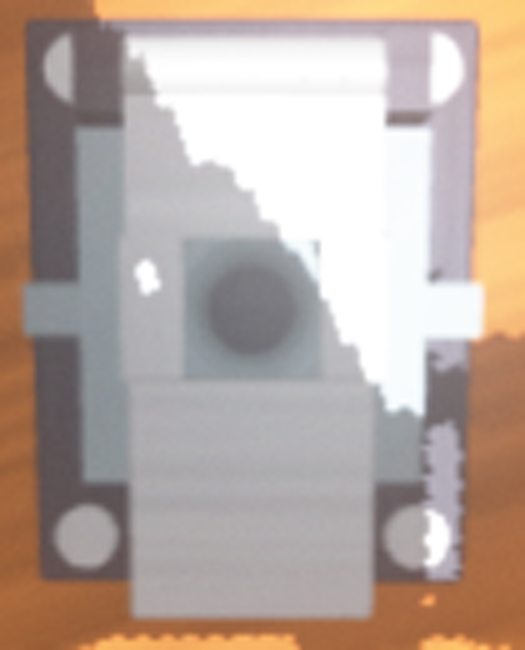

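View pics/w4b.png

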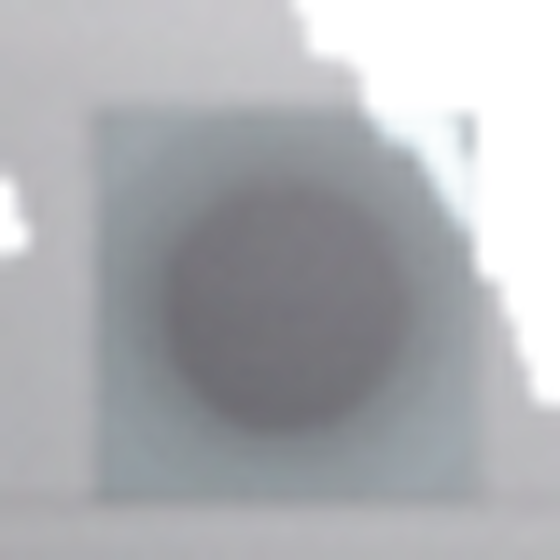

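Run:
```python
from h import *
print(shift([.598,-.227,.26]).round(3))
```

```text
[-1.276  0.38  -0.065]
```

Request:
drive_tool(rows=[[[-0.18,0.06,-0.03,0,60],[-0.36,0.12,-0.06,0,60],[-0.54,0.18,-0.06,0,60],[-0.72,0.23,-0.06,0,60],[-0.9,0.28,-0.06,0,60]]])

```text
time: 6.0
position: [0.6062, -0.112, 0.2592]
tool_rot: [-2.555, -1.827, 0.0]
ft_force: [0.8, 0.0, 0.4]
grip_width: 0.766
```

Request:
drive_tool(rows=[[[-0.15,0.05,0,0,60],[-0.3,0.08,0,0,60],[-0.37,0.1,0,0,60],[-0.37,0.1,0,0,60],[-0.37,0.1,0,0,60]]])

```text
time: 6.62
position: [0.5997, -0.2235, 0.2592]
tool_rot: [-2.553, -1.828, -0.001]
ft_force: [-0.2, -0.1, 0.1]
grip_width: 0.766
```

Run:
```python
from h import *
st();d=snap('wrist','wrist5')
print(proj(d,[.532,-.2045,.173]))
```

```text
t 6.62 p [ 0.5997 -0.2235  0.2592] datumxy [ 0.1862 -0.379 ] xang 71.2 tiltz [-0.     0.002 -1.   ] F [-0.19 -0.11  0.14] g 0.766
[[246.91038001 109.88939007]]
```

View pics/wrist5.png

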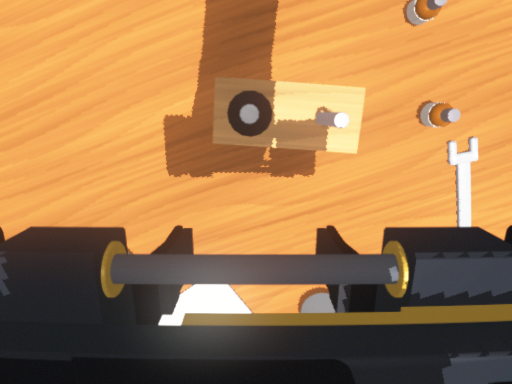

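Run:
```python
from h import *
crop('wrist5',220,85,280,145,10,'w5')
```

```text
(no output)
```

View pics/w5.png

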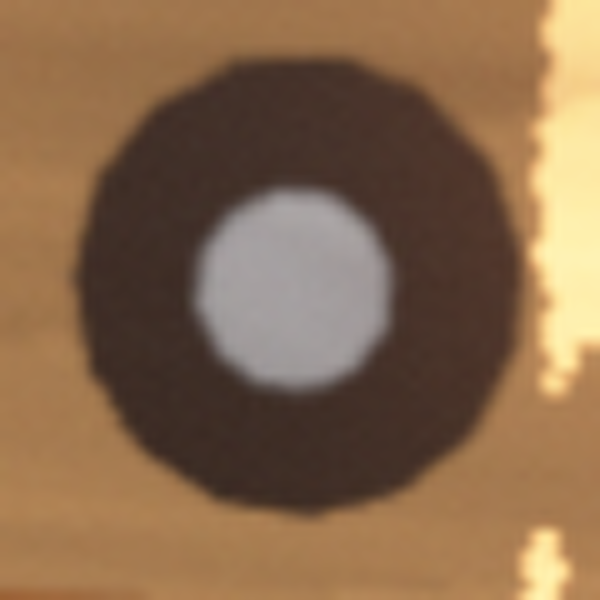

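Run:
```python
from h import *
d=load('wrist5');print('rod',atz(d,249.35,113.85,.173))
w=load('wrist4');print('datum',atz(w,255.4,111.0,.125))
p=np.array([.5325,-.2045,.163]); print(shift(p))
```

```text
rod [ 0.53512943 -0.20376035  0.173     ]
datum [0.54850454 0.19659114 0.125     ]
[-0.01366602 -0.23223204  0.32102989]
```

Request:
drive_tool(rows=[[[-0.01,-0.12,0,0,60],[-0.013,-0.231,0,0,90],[-0.013,-0.231,0.1,0,90],[-0.013,-0.231,0.2,0,90],[-0.013,-0.231,0.26,0,90],[-0.013,-0.231,0.28,0,90],[-0.013,-0.231,0.28,0,90]]])

```text
time: 7.55
position: [0.5329, -0.2066, 0.1759]
tool_rot: [2.556, 1.827, 0.0]
ft_force: [-0.6, 0.3, 0.5]
grip_width: 0.645
```

Run:
```python
from h import *
st();print(shift([.533,-.2046,.163]));snap('side','side6');snap('top','top6');crop('side6',270,200,370,320,6,'s6')
```

```text
t 7.55 p [ 0.5329 -0.2066  0.1759] datumxy [ 0.1175 -0.3848] xang 71.11 tiltz [ 0. -0. -1.] F [-0.62  0.26  0.46] g 0.645
[ 0.00647043 -0.00174765  0.0430712 ]
```

View pics/s6.png

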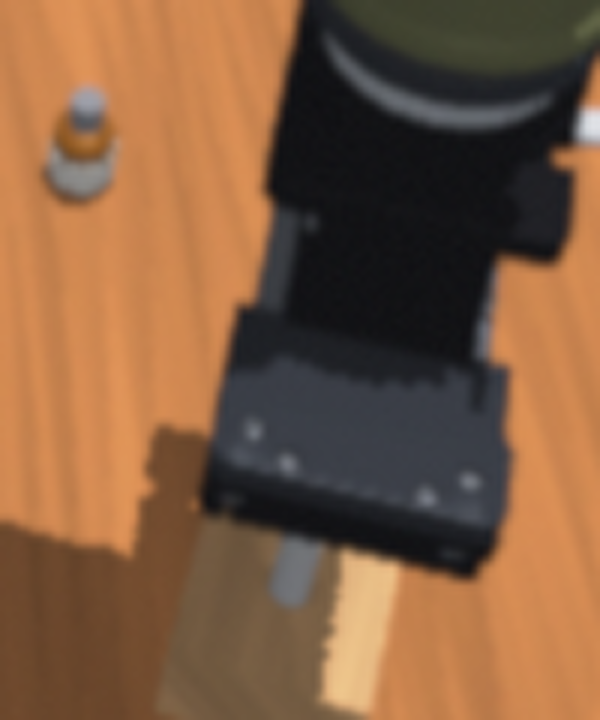

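Request:
drive_tool(rows=[[[0.004,0,0.015,0,90],[0.004,0,0.03,0,90],[0.004,0,0.04,0,90],[0.004,0,0.041,0,90]]])

```text
time: 8.15
position: [0.5326, -0.2057, 0.163]
tool_rot: [-2.556, -1.826, 0.001]
ft_force: [0.0, -0.2, 0.4]
grip_width: 0.647
```

Now close gently.

Request:
drive_tool(rows=[[[0.004,0,0.041,0,140],[0.004,0,0.041,0,180],[0.004,0,0.041,0,215],[0.004,0,0.041,0,255],[0.004,0,0.041,0,255],[0.004,0,0.041,0,255],[0.004,0,0.041,0,255]]], grip_force=20)

```text
time: 9.02
position: [0.5333, -0.2046, 0.1511]
tool_rot: [2.556, 1.826, 0.0]
ft_force: [-0.0, 0.2, -0.8]
grip_width: 0.417
```

Run:
```python
from h import *
st();print(ctrl.get_state()['torque'])
```

```text
t 9.03 p [ 0.5333 -0.2046  0.1511] datumxy [ 0.1173 -0.3828] xang 71.07 tiltz [ 0.  0. -1.] F [-0.02  0.17 -0.84] g 0.417
[-0.01542376 -0.00153064 -0.05332766]
```

I repeated the offset although shifts are taken from the commanded pose, so the arm went 12 mm too low. The jaws closed on the collar: 0.417 × 87 mm = 36 mm. Forces are nil, so I'll open, rise 12 mm and re-grip the rod.

Request:
drive_tool(rows=[[[0,0,0,0,110],[0,0,0,0,80],[0,0,0,0,80],[0,0,-0.02,0,80],[0,0,-0.041,0,80],[0,0,-0.041,0,80]]])

```text
time: 9.78
position: [0.5338, -0.2048, 0.1643]
tool_rot: [2.555, 1.825, 0.002]
ft_force: [0.5, -0.9, -0.5]
grip_width: 0.689
```

Run:
```python
from h import *
st();d=snap('wrist','wrist7');snap('side','side7');crop('side7',270,220,370,320,6,'s7')
```

```text
t 9.78 p [ 0.5338 -0.2048  0.1643] datumxy [ 0.1178 -0.3828] xang 71.07 tiltz [ 0.002 -0.    -1.   ] F [ 0.5  -0.88 -0.52] g 0.689
```

View pics/wrist7.png

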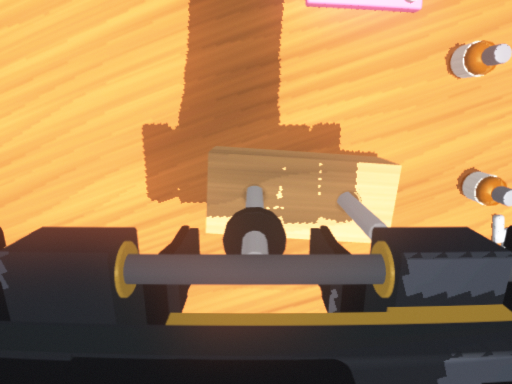

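View pics/s7.png

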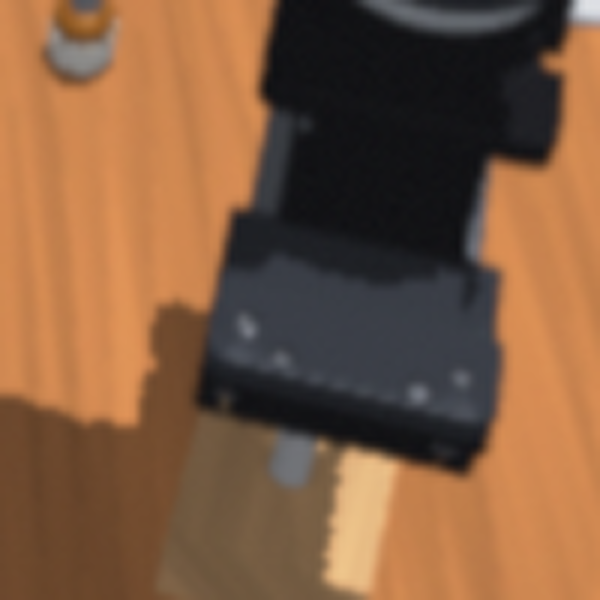

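The rod and collar sit centred between the fingers at (255,240) and are undisturbed. Closing at this height.

Request:
drive_tool(rows=[[[0,0,0,0,140],[0,0,0,0,180],[0,0,0,0,215],[0,0,0,0,255],[0,0,0,0,255],[0,0,0,0,255],[0,0,0,0,255]]], grip_force=20)

```text
time: 10.75
position: [0.5332, -0.2046, 0.1634]
tool_rot: [-2.556, -1.826, -0.0]
ft_force: [-0.1, 0.6, -0.1]
grip_width: 0.152
```

Run:
```python
from h import *
st();print(ctrl.get_state()['torque']);snap('wrist','wrist8')
```

```text
t 10.75 p [ 0.5332 -0.2046  0.1634] datumxy [ 0.1172 -0.3827] xang 71.07 tiltz [ 0.  0. -1.] F [-0.14  0.55 -0.1 ] g 0.152
[-0.02533963  0.02708796  0.0237357 ]
```

View pics/wrist8.png

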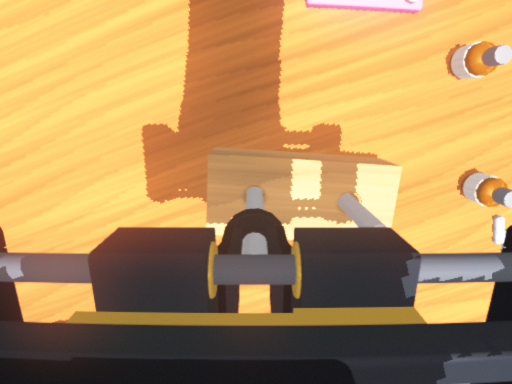

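Request:
drive_tool(rows=[[[0,0,-0.02,0,255],[0,0,-0.06,0,255],[0,0,-0.1,0,255],[0,0,-0.15,0,255],[0,0,-0.21,0,255],[0,0,-0.28,0,255],[0,0,-0.35,0,255],[0,0,-0.42,0,255],[0,0,-0.46,0,255],[0,0,-0.48,0,255],[0,0,-0.48,0,255],[0,0,-0.48,0,255]]])

```text
time: 12.3
position: [0.5329, -0.2044, 0.3065]
tool_rot: [-2.556, -1.825, 0.001]
ft_force: [0.2, -0.5, -3.3]
grip_width: 0.154
```

Run:
```python
from h import *
st();snap('side','side9');crop('side9',230,150,390,310,4,'s9')
p=np.array([.5332,-.2046])+[.0141,.4002];print(p,shift([p[0],p[1],.308]))
```

```text
t 12.3 p [ 0.5329 -0.2044  0.3065] datumxy [ 0.1168 -0.3827] xang 71.07 tiltz [-0.001  0.    -1.   ] F [ 0.16 -0.52 -3.31] g 0.154
[0.5473 0.1956] [ 1.27679082 -0.38690891 -0.00468418]
```

View pics/s9.png

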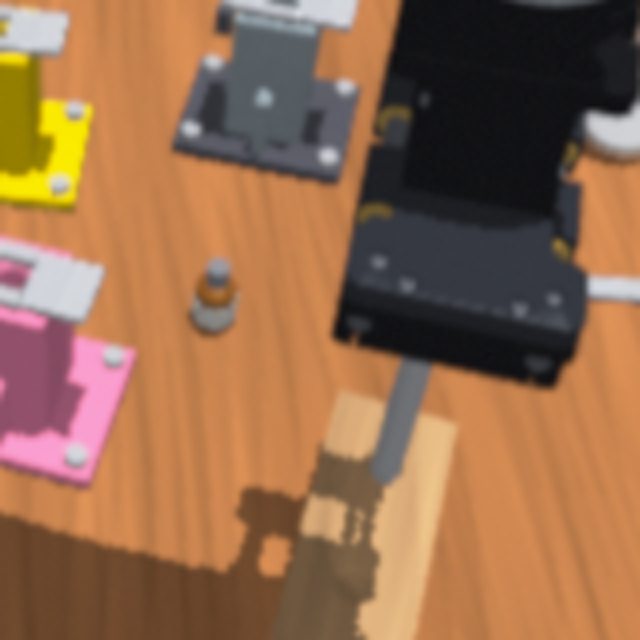

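Request:
drive_tool(rows=[[[0.03,-0.01,0,0,255],[0.1,-0.03,0,0,255],[0.2,-0.06,0,0,255],[0.3,-0.09,0,0,255],[0.4,-0.12,0,0,255],[0.5,-0.15,0,0,255],[0.6,-0.18,0,0,255],[0.7,-0.21,0,0,255],[0.8,-0.24,0,0,255],[0.9,-0.27,0,0,255],[0.95,-0.29,0,0,255]]])

```text
time: 13.72
position: [0.5428, 0.096, 0.3069]
tool_rot: [-2.553, -1.83, 0.001]
ft_force: [0.1, -0.1, -3.4]
grip_width: 0.152
```

Request:
drive_tool(rows=[[[0.08,-0.02,0,0,255],[0.16,-0.05,0,0,255],[0.24,-0.07,0,0,255],[0.3,-0.09,0,0,255],[0.325,-0.097,0,0,255],[0.325,-0.097,0,0,255],[0.325,-0.097,0,0,255]]])

```text
time: 14.6
position: [0.5478, 0.1935, 0.3074]
tool_rot: [2.557, 1.823, -0.0]
ft_force: [0.7, -0.1, -2.9]
grip_width: 0.153
```

Run:
```python
from h import *
st();snap('side','side10');snap('wrist','wrist10');crop('side10',260,90,340,200,6,'s10')
print(shift([.5473,.1956,.308]))
```

```text
t 14.6 p [0.5478 0.1935 0.3074] datumxy [ 0.0014 -0.0016] xang 70.98 tiltz [ 0.    -0.001 -1.   ] F [ 0.71 -0.06 -2.89] g 0.153
[ 0.00552536 -0.00342436 -0.00159213]
```

View pics/s10.png

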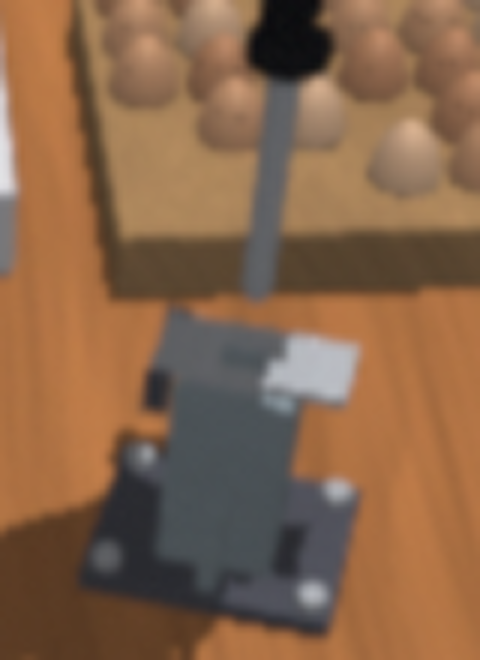

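View pics/wrist10.png

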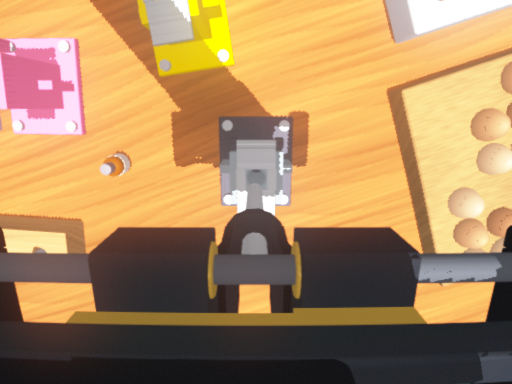

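Request:
drive_tool(rows=[[[0.005,-0.003,0,0,255],[0.005,-0.003,0.04,0,255],[0.005,-0.003,0.08,0,255],[0.005,-0.003,0.09,0,255],[0.005,-0.003,0.09,0,255],[0.005,-0.003,0.09,0,255]]])

```text
time: 15.45
position: [0.5474, 0.1966, 0.2807]
tool_rot: [2.556, 1.826, 0.001]
ft_force: [-0.5, 0.1, -3.1]
grip_width: 0.156
```

Run:
```python
from h import *
st();print(shift([.5473,.1956,.28]));snap('side','side11');crop('side11',270,100,330,175,8,'s11')
st()
d=load('side11')
p=ctrl.get_state()['position'];zf=p[2]-.1484;print('foot z',zf,'exp foot px',proj(d,[p[0],p[1],zf]))
```

```text
t 15.45 p [0.5474 0.1966 0.2807] datumxy [-0.      0.0012] xang 71.07 tiltz [ 0.001  0.    -1.   ] F [-0.53  0.15 -3.05] g 0.156
[-0.00336417  0.00097305  0.00249776]
t 15.5 p [0.5474 0.1967 0.2808] datumxy [-0.      0.0012] xang 71.07 tiltz [ 0.001  0.    -1.   ] F [ 0.86 -0.11 -3.24] g 0.156
foot z 0.13243922763734187 exp foot px [[300.9643502  145.76568449]]
```

View pics/s11.png

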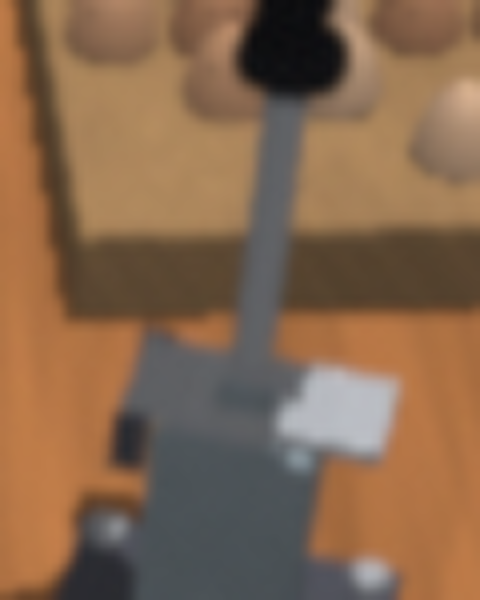

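Run:
```python
from h import *
d=load('side11')
p0=proj(d,[.5474,.1966,.1324]);p1=proj(d,[.5474,.1966,.125]);print((p1-p0)*8)
print('per mm dx dy',(proj(d,dw(.001,0,.125))-proj(d,dw(0,0,.125)))*8,(proj(d,dw(0,.001,.125))-proj(d,dw(0,0,.125)))*8)
hole=[dw(a,b,.125) for a,b in((.011,.011),(.011,-.011),(-.011,-.011),(-.011,.011))]
print((proj(d,hole)-[270,100])*8)
i=d['img'][140:160,288:316];i=cv2.resize(i,None,fx=24,fy=24,interpolation=cv2.INTER_CUBIC).astype(float)
i=np.clip((i-50)*2.5,0,255).astype(np.uint8);cv2.imwrite('pics/s11b.png',i)
```

```text
[[-2.16096984 16.77361597]]
per mm dx dy [[2.85679243 0.51014551]] [[ 0.53209912 -1.77633661]]
[[282.06772104 371.30545997]
 [270.79777602 410.58086342]
 [207.514118   399.19085176]
 [219.66968908 360.24900441]]
```

View pics/s11b.png

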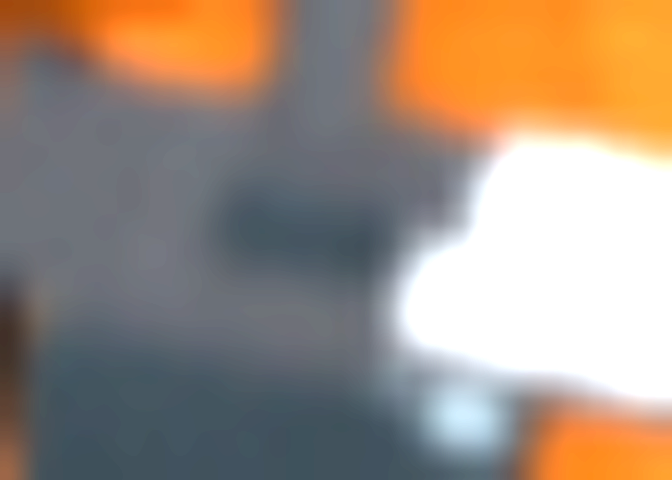

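Request:
drive_tool(rows=[[[-0.003,-0.002,0,0,255],[-0.003,-0.002,0.01,0,255],[-0.003,-0.002,0.02,0,255],[-0.003,-0.002,0.03,0,255],[-0.003,-0.002,0.036,0,255],[-0.003,-0.002,0.042,0,255],[-0.003,-0.002,0.047,0,255],[-0.003,-0.002,0.052,0,255]]])

```text
time: 16.5
position: [0.5463, 0.196, 0.2647]
tool_rot: [-2.556, -1.826, -0.0]
ft_force: [-0.4, 0.4, -2.5]
grip_width: 0.151
```

Run:
```python
from h import *
st();snap('side','side12');crop('side12',270,100,330,175,8,'s12');st();print(ctrl.get_state()['torque'])
```

```text
t 16.5 p [0.5463 0.196  0.2647] datumxy [-0.0008  0.0002] xang 71.07 tiltz [ 0.  0. -1.] F [-0.41  0.36 -2.53] g 0.151
t 16.55 p [0.5462 0.1959 0.2645] datumxy [-0.0009  0.0001] xang 71.07 tiltz [-0. -0. -1.] F [-0.9   0.35 -2.92] g 0.154
[-0.02360585  0.0593451   0.00494686]
```

View pics/s12.png

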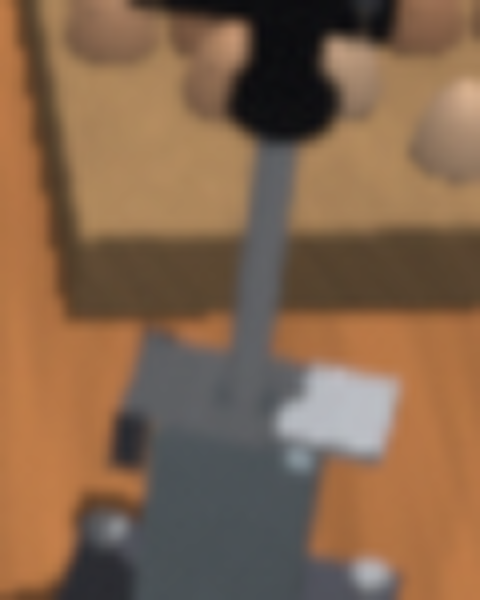

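Request:
drive_tool(rows=[[[0,0,0.01,0,255],[0,0,0.03,0,255],[0,0,0.05,0,255],[0,0,0.07,0,255],[0,0,0.09,0,255],[0,0,0.11,0,255],[0,0,0.13,0,255],[0,0,0.15,0,255],[0,0,0.17,0,255],[0,0,0.18,0,255],[0,0,0.19,0,255],[0,0,0.2,0,255]]])

```text
time: 18.05
position: [0.5464, 0.196, 0.2048]
tool_rot: [2.556, 1.826, 0.001]
ft_force: [0.5, 0.2, -3.5]
grip_width: 0.15
```

Run:
```python
from h import *
for k in range(3):
  st();ctrl.get_image('side')
print(ctrl.get_state()['torque'])
```

```text
t 18.05 p [0.5464 0.196  0.2048] datumxy [-0.0007  0.0003] xang 71.07 tiltz [ 0.  0. -1.] F [ 0.51  0.23 -3.51] g 0.15
t 18.1 p [0.5461 0.1959 0.2043] datumxy [-0.0009  0.0001] xang 71.07 tiltz [-0. -0. -1.] F [-0.4  -0.27 -3.84] g 0.151
t 18.15 p [0.5461 0.1959 0.2045] datumxy [-0.001   0.0001] xang 71.08 tiltz [-0. -0. -1.] F [-0.11 -0.05 -2.82] g 0.153
[-0.08290902  0.03758125  0.00575507]
```

Request:
drive_tool(rows=[[[0,0,0.005,0,255],[0,0,0.01,0,255],[0,0,0.015,0,255],[0,0,0.02,0,255],[0,0,0.025,0,255],[0,0,0.03,0,255],[0,0,0.033,0,255],[0,0,0.036,0,255],[0,0,0.039,0,255],[0,0,0.042,0,255]]])

```text
time: 19.45
position: [0.5463, 0.1959, 0.1922]
tool_rot: [-2.556, -1.826, -0.0]
ft_force: [0.1, 0.3, -2.6]
grip_width: 0.15
```

Request:
drive_tool(rows=[[[0,0,0.003,0,255],[0,0,0.006,0,255],[0,0,0.009,0,255],[0,0,0.012,0,255],[0,0,0.014,0,255]]])

```text
time: 20.08
position: [0.5462, 0.196, 0.1879]
tool_rot: [-2.556, -1.826, -0.0]
ft_force: [0.7, 0.7, -4.1]
grip_width: 0.153
```

Request:
drive_tool(rows=[[[0,0,0.003,0,255],[0,0,0.006,0,255],[0,0,0.009,0,255],[0,0,0.012,0,255],[0,0,0.014,0,255]]])

```text
time: 20.7
position: [0.5463, 0.1959, 0.1837]
tool_rot: [-2.556, -1.826, -0.0]
ft_force: [0.4, 0.8, -2.9]
grip_width: 0.151
```

Request:
drive_tool(rows=[[[0,0,0.003,0,255],[0,0,0.006,0,255],[0,0,0.009,0,255],[0,0,0.012,0,255],[0,0,0.015,0,255]]])

```text
time: 21.32
position: [0.5482, 0.1964, 0.1825]
tool_rot: [2.556, 1.825, 0.009]
ft_force: [-0.9, -0.6, 12.8]
grip_width: 0.153
```

Request:
drive_tool(rows=[[[0,0,0.003,0,255],[0,0,0.006,0,255],[0,0,0.009,0,255],[0,0,0.012,0,255]]])

```text
time: 21.82
position: [0.5504, 0.197, 0.1821]
tool_rot: [2.555, 1.824, 0.018]
ft_force: [-0.7, -1.1, 22.5]
grip_width: 0.153
```

The foot reached the floor at about TCP z 0.1826 and the push was building up, so I'm easing off.

Request:
drive_tool(rows=[[[0,0,-0.006,0,255],[0,0,-0.012,0,255],[0,0,-0.017,0,255],[0,0,-0.02,0,255]]])

```text
time: 22.32
position: [0.547, 0.1962, 0.1826]
tool_rot: [2.556, 1.826, 0.003]
ft_force: [0.5, 0.9, 3.2]
grip_width: 0.153
```

Run:
```python
from h import *
for k in range(2):
  st();ctrl.get_image('side')
snap('side','side13');snap('wrist','wrist13');crop('side13',250,70,350,190,6,'s13');st()
```

```text
t 22.32 p [0.547  0.1962 0.1826] datumxy [-0.0003  0.0007] xang 71.07 tiltz [ 0.002  0.001 -1.   ] F [0.53 0.89 3.2 ] g 0.153
t 22.38 p [0.5469 0.1962 0.1825] datumxy [-0.0003  0.0007] xang 71.08 tiltz [ 0.002  0.001 -1.   ] F [0.43 0.26 5.91] g 0.154
t 22.52 p [0.547  0.1962 0.1825] datumxy [-0.0002  0.0007] xang 71.07 tiltz [ 0.002  0.001 -1.   ] F [ 1.21 -0.03  5.78] g 0.154
```

View pics/s13.png

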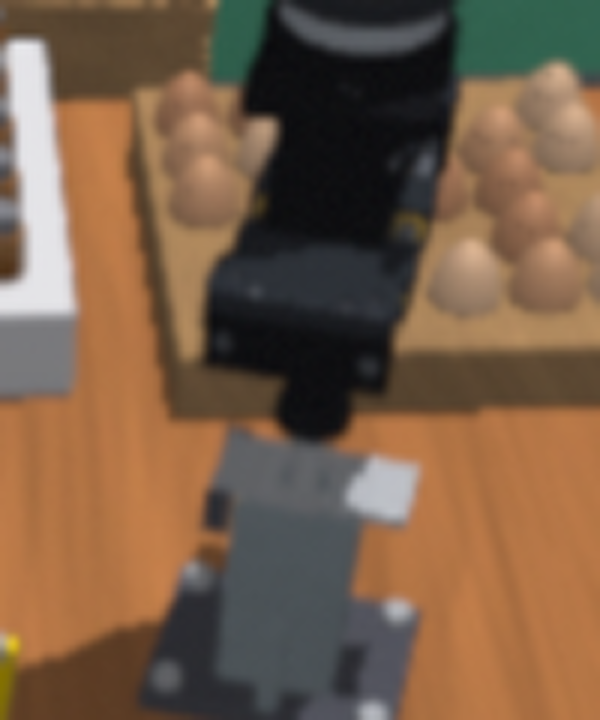

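View pics/wrist13.png

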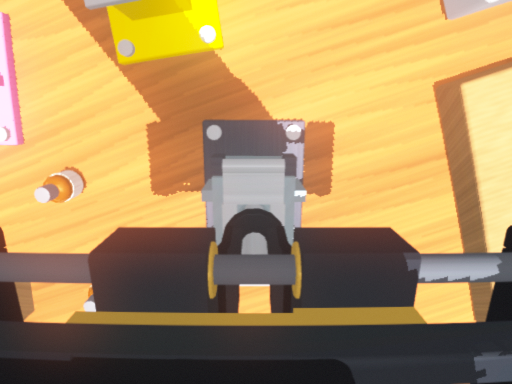

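Request:
drive_tool(rows=[[[0,0,-0.003,0,255],[0,0,-0.004,0,255],[0,0,-0.004,0,210],[0,0,-0.004,0,200],[0,0,-0.004,0,190],[0,0,-0.004,0,185],[0,0,-0.004,0,185],[0,0,-0.004,0,185]]])

```text
time: 23.52
position: [0.5462, 0.1959, 0.1829]
tool_rot: [-2.556, -1.826, -0.0]
ft_force: [0.7, -0.3, 0.2]
grip_width: 0.276
```

Run:
```python
from h import *
st();snap('side','side14');snap('wrist','wrist14');crop('side14',250,70,350,190,6,'s14');st()
```

```text
t 23.52 p [0.5462 0.1959 0.1829] datumxy [-0.0009  0.0002] xang 71.07 tiltz [ 0.  0. -1.] F [ 0.72 -0.34  0.25] g 0.276
t 23.62 p [0.5463 0.196  0.1829] datumxy [-0.0008  0.0002] xang 71.07 tiltz [ 0.  0. -1.] F [-0.54  0.35 -0.21] g 0.272
```

View pics/wrist14.png

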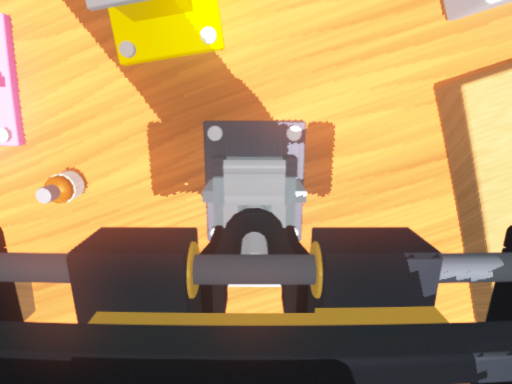

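Request:
drive_tool(rows=[[[0,0,0.01,0,185],[0,0,0.02,0,185],[0,0,0.03,0,185],[0,0,0.04,0,185],[0,0,0.05,0,185],[0,0,0.06,0,185],[0,0,0.07,0,185],[0,0,0.08,0,185],[0,0,0.09,0,185],[0,0,0.1,0,185],[0,0,0.105,0,185],[0,0,0.105,0,185]]])

```text
time: 25.12
position: [0.5461, 0.1959, 0.1512]
tool_rot: [-2.556, -1.826, 0.001]
ft_force: [0.2, 0.5, 0.6]
grip_width: 0.274
```

Run:
```python
from h import *
st();snap('side','side15');snap('wrist','wrist15');crop('side15',250,70,350,190,6,'s15');st()
```

```text
t 25.12 p [0.5461 0.1959 0.1512] datumxy [-0.0009  0.0001] xang 71.07 tiltz [-0. -0. -1.] F [0.2  0.54 0.56] g 0.274
t 25.23 p [0.5462 0.1959 0.1513] datumxy [-0.0009  0.0001] xang 71.08 tiltz [-0. -0. -1.] F [ 0.14 -0.59 -0.88] g 0.279
```

View pics/wrist15.png

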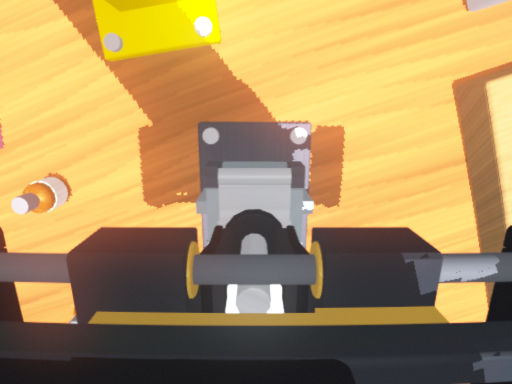

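View pics/s15.png

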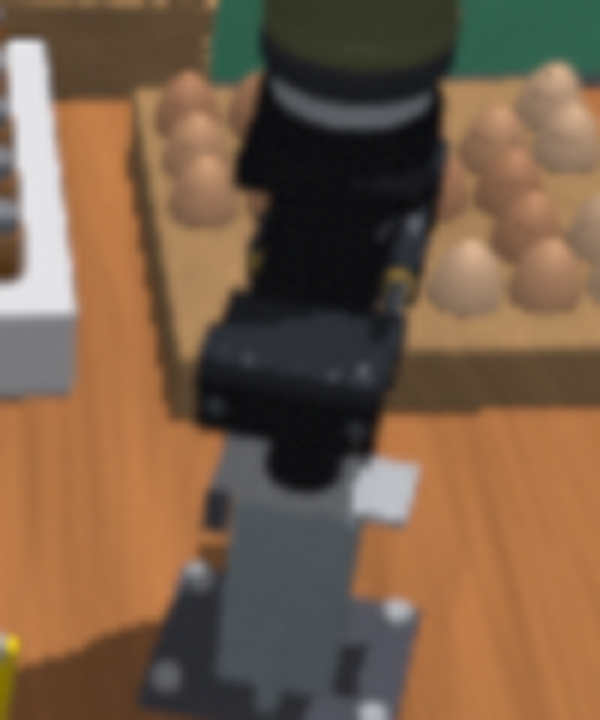

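Request:
drive_tool(rows=[[[0,0,0.002,0,185],[0,0,0.004,0,185],[0,0,0.006,0,185],[0,0,0.008,0,185],[0,0,0.01,0,185],[0,0,0.012,0,185]]])

```text
time: 25.98
position: [0.5464, 0.196, 0.1493]
tool_rot: [-2.556, -1.826, -0.001]
ft_force: [-3.4, -1.2, 10.3]
grip_width: 0.276
```

Request:
drive_tool(rows=[[[0,0,-0.01,0,185],[0,0,-0.02,0,185],[0,0,-0.025,0,160],[0,0,-0.025,0,120],[0,0,-0.05,0,90],[0,0,-0.12,0,80],[0,0,-0.22,0,80],[0,0,-0.32,0,80],[0,0.1,-0.4,0,80],[0,0.25,-0.4,0,80],[0,0.4,-0.4,0,80],[0,0.4,-0.4,0,80],[0,0.4,-0.4,0,80]]])

```text
time: 27.6
position: [0.6593, 0.1574, 0.2676]
tool_rot: [-2.556, -1.826, 0.001]
ft_force: [-0.4, -0.8, -0.6]
grip_width: 0.687
```

Run:
```python
from h import *
st();d=snap('side','side16');snap('wrist','wrist16');snap('top','top16');crop('side16',255,90,355,200,7,'s16')
print(((proj(d,[dw(0,0,.125),dw(0,0,.135),dw(0,0,.192)])-[255,90])*7).round())
crop('top16',170,100,250,180,7,'t16')
```

```text
t 27.6 p [0.6593 0.1574 0.2676] datumxy [0.1186 0.0005] xang 71.08 tiltz [-0.001  0.    -1.   ] F [-0.39 -0.82 -0.57] g 0.687
[[319. 407.]
 [322. 387.]
 [337. 268.]]
```

View pics/s16.png

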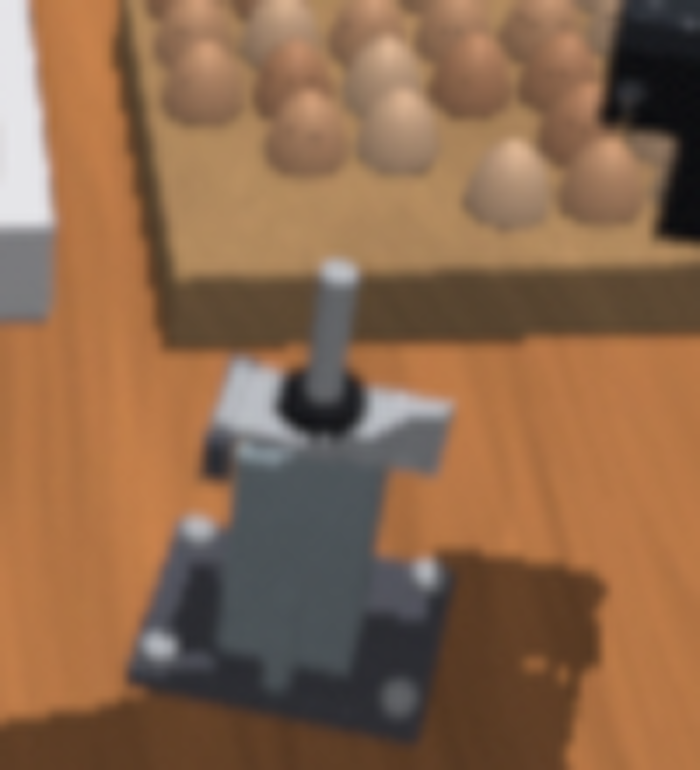

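View pics/wrist16.png

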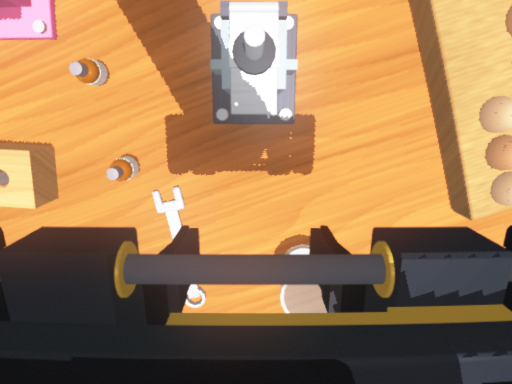

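The rod stands upright with its top at crop (339,270), against a predicted (337,268) for a foot at 34 mm. The collar lies on the flat flag and both bottles are upright. Handing in.

Run:
```python
from h import *
ctrl.close_job();st()
```

```text
the job is handed in; nothing more can be done
the job is handed in; nothing more can be done
```

The depth rod is standing on the floor of the socket with its marker against the flag, and the job is handed in. No verdict was reported. The socket measures about **91 mm deep** below the flag's upper face, and the whole run took about 28 s.

**What I did**
- **Flag:** I folded it over from behind and pressed it with 14 N. The fingertips stopped at the 125 mm plane, so it is fully down.
- **Rod:** I gripped it above the marker, lifted it out of the stand and lowered it through the flag hole with no side load. The floor came at foot height of about 34 mm. I eased off until the rod stood on its own, then let go.
- **Marker:** I pushed it down with the jaws straddling the rod. It stopped with 10 N and the fingertips at 135.3 mm, which puts its underside at about 125 mm.

**Last checks**
- In the side view the rod top is within about 2 pixels (in the 7× enlarged crop) of where it should be, and the marker lies on the flat flag.
- Both bottles are upright and the gripper is clear of everything.

**What went less well**
- **Wrong grip first:** on the first approach I repeated an offset and the jaws closed lightly on the marker. I opened, rose 12 mm and gripped again, and it was undisturbed.
- **Floor felt too firmly:** I had already sent the next move when the floor was reached, so the force rose to 22.5 N at the wrist, about 26 N on the foot. That is below the 30 N limit, but closer than I intended.
- **Camera disagreement:** the three cameras differed by 2–3 mm in absolute position. I placed the rod by the rod-to-socket distance instead, on which they agreed to about 1 mm.

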